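Take the big battery pack off charge

TASK

Two cordless-tool battery packs, one big and one small, are standing in their chargers on the bench. End the charge of the big pack: press the stop button on its own charger fully down and let it come up again, then squeeze that pack's two side catches together with the fingers and draw it straight up out of the charger. Finish while holding the pack by its squeezed catches, upright and still, right above its charger with the end of its stem a hand's breadth clear of it; leave the small pack, its charger and everything else on the bench as they are.

Things in the scene. Friction and masses are not known exactly. Their poses are not given: they have to be found in the camera images.
- charger_a: The charger that holds the big pack. Grey, screwed to the bench, 180 (x) x 120 (y) x 52 mm high. Origin: centre of its underside; z up, x along its length from the stop-button end (-x, nearer the robot) to the battery-bay end (+x), yaw within 0.5 rad. On its centre line: bay at x = +35 mm, button at x = -65 mm.
- charger_a_bay (a point): Centre of the mouth of that charger's bay, on its deck, 52 mm above the bench: the big pack's origin is here when it is seated.
- charger_a_stop_top (a point): Centre of the top of that charger's stop button: a round black button 24 mm across in a 40 mm steel collar; its top stands 22 mm above the deck (74 mm above the bench), 10 mm above the collar, and moves down 6 mm.
- charger_a_stop (a joint): Travel of that stop button, in m: 0 = up, 0.006 = fully down. Spring: 1.5 N to start, 5 N fully down; it comes up by itself.
- big_pack: Big black battery pack, stem down in its charger: body 90 (x) x 52 (y) x 54 mm above the deck, 0.3 to 0.55 kg. Origin: on the stem's centre line, in the shoulder plane that rests on the deck; z up, x and y along the charger's. Stem 36 x 34 mm, 38 mm long below the origin, 1.5 mm of play in the well. 63 mm wide over its two side catches, 53 mm when they are squeezed in.
- big_pack_foot (a point): Centre of the bottom end of the big pack's stem, 38 mm below its origin.
- big_pack_pad_l (a point): Centre of the outer face of the big pack's left catch: a grey ribbed pad on the pack's +y side, 28 mm wide, 24 mm tall, standing 5.5 mm proud, its centre 28 mm above the deck (80 mm above the bench), with 28 mm of clear deck beyond it.
- big_pack_pad_r (a point): Centre of the outer face of the big pack's right catch: a grey ribbed pad on the pack's -y side, 28 mm wide, 24 mm tall, standing 5.5 mm proud, its centre 28 mm above the deck (80 mm above the bench), with 28 mm of clear deck beyond it.
- big_pack_catch_l (a joint): Left catch of the big pack, travel in m: 0 = sprung out, 0.005 = fully in. Its hook holds the pack under the charger's lip (1 mm of lift) until it is in by about 2.5 mm. Spring: 3 N to start, 8 N fully in.
- big_pack_catch_r (a joint): Right catch of the big pack, travel in m: 0 = sprung out, 0.005 = fully in. Its hook holds the pack under the charger's lip (1 mm of lift) until it is in by about 2.5 mm. Spring: 3 N to start, 8 N fully in.
- small_pack: Small black battery pack in the other charger, to be left alone: body 44 x 52 x 42 mm above the deck, with the same stem and catches.
- charger_b: The other charger, which holds the small pack; of the same kind. Grey, screwed to the bench, 180 (x) x 120 (y) x 52 mm high. Origin: centre of its underside; z up, x along its length from the stop-button end (-x, nearer the robot) to the battery-bay end (+x), yaw within 0.5 rad. On its centre line: bay at x = +35 mm, button at x = -65 mm.
- charger_b_bay (a point): Centre of the mouth of the other charger's bay, on its deck: where the small pack's origin is and stays.
- charger_b_stop (a joint): Travel of the other charger's stop button, to be left alone, in m: 0 = up, 0.006 = fully down. Spring: 1.5 N to start, 5 N fully down; it comes up by itself.
- hole_saw: Blue hole saw, 58 mm across, 85 mm tall with its shank up, standing between the chargers; origin at the centre of its underside.
- grease_tin: Green tin, 58 mm across, 70 mm tall, standing between the chargers farther back; origin at the centre of its underside.
- drill: Cordless drill without its pack, about 190 x 190 x 64 mm, lying on its side at the back; origin under its motor housing.
- hammer: Hammer, 300 mm long, lying at the back right; origin under the middle of its length.
- level: Yellow spirit level, 300 x 50 x 22 mm, lying flat on the left; origin under its middle.
- spanner: Steel spanner, 200 mm long, lying on the right; origin under its middle.
- screwdriver: Screwdriver with a black handle, 200 mm long, lying on the near left; origin under its middle.

How it is judged:
On the way, in this order (a step that is already met when the one before it is completed fails the run):
1. the stop button of the big pack's charger is pressed fully down, the pack still seated (value of joint charger_a_stop above 0.005 m and distance between big_pack and charger_a_bay below 0.008 m), for 0.05 s.
2. the button has come up again, the pack still seated (value of joint charger_a_stop below 0.001 m and distance between big_pack and charger_a_bay below 0.008 m), for 0.1 s.
3. both side catches are squeezed in while the pack is seated (value of joint each of big_pack_catch_l, big_pack_catch_r above 0.003 m and distance between big_pack and charger_a_bay below 0.008 m), for 0.05 s.
4. the pack is out of the well with both catches squeezed in (value of joint each of big_pack_catch_l, big_pack_catch_r above 0.003 m and z of big_pack_foot in the frame of charger_a above 0.06 m), for 0.1 s.
At the end, for the whole second after the job is handed in: Big pack held by the fingers (over 4 N), both catches in over 3 mm, upright within 0.2 rad, under 0.03 m/s, stem end 48 mm or more above its charger's deck, within 80 mm sideways of the bay, not touching the charger; stop button up; small pack seated (8 mm) (value of joint each of big_pack_catch_l, big_pack_catch_r above 0.003 m and z of big_pack_foot in the frame of charger_a above 0.1 m and horizontal distance between big_pack and charger_a_bay below 0.08 m and angle between big_pack's own z axis and vertical below 0.2 rad and linear speed of big_pack below 0.03 m/s and contact force between big_pack and the fingers above 4 N and contact force between big_pack and charger_a below 0.2 N and value of joint charger_a_stop below 0.001 m and distance between small_pack and charger_b_bay below 0.008 m); the arm keeps its last pose, push and grip.
It fails at once if the small pack is shifted or drawn (over 8 mm) (distance of small_pack from where it was at the start of the episode above 0.008 m).
It fails at once if the other charger's stop button is pressed (over 3 mm) (value of joint charger_b_stop above 0.003 m).
It fails at once if another thing on the bench is shifted by more than 30 mm or knocked over (distance of any of hole_saw, grease_tin, drill, hammer, level, spanner, screwdriver from where it was at the start of the episode above 0.03 m or angle between any of hole_saw, grease_tin, drill, hammer, level, spanner, screwdriver's own z axis and vertical above 0.4 rad).
It also fails if it takes over 38 s, if anything falls off the work surface, if the arm or the gripper's body presses on something with over 40 N, if the wrist force passes 120 N, or if a joint passes its speed limit or range.

ROBOT

A 7-joint arm with a two-finger parallel gripper is mounted at the origin on the work surface. World frame = base frame: x ahead of the robot, y to its left, z up, the work surface at z = 0. Lengths are in m, angles in rad, forces in N, time in s.
With the tool pointing down it reaches from about 0.425 to 0.925 m from the base axis. Payload 6.8 kg.
Tool frame: the origin (TCP) lies at the very end of the fingers, on their centre line; the grasp point (between the pads) lies 19 mm behind it; z points along the fingers, y is the line along which they close (so a half turn about z gives the same grasp; the last joint's range is limited). The gripper opens to 85 mm and grips with 20 to 120 N. Pads are 22 mm wide; open, the fingers measure 114 mm over their backs; the gripper's body (76 mm by 85 mm) begins 54 mm behind the grasp point. The pads swing forward as they close: fully open they stand 13 mm farther back than shut.
Start: joints at [-1.324, 0.477, 0.022, 1.555, -0.011, 1.109, -0.083], TCP at [0.234, 0.633, 0.231] pointing down, gripper open.
Joint ranges: [-2.96, 2.96], [-0.34, 2.1], [-1.41, 1.46], [0.24, 2.44], [-1.37, 4.51], [0.17, 1.92], [-2.96, 2.96]. Speed limits (rad/s): [2.39, 2.39, 3.14, 3.14, 3.14, 3.14, 3.14].

INTERFACE

Orientations are given as a unit quaternion [w, x, y, z].
In Python, from station import monitor, eyes, bot gives the robot as it stands.
- The arm moves only by the tool shift_gripper, called after ">>>" by a JSON object that holds its "api" and its "payload". Schema: {"type":"object","properties":{"plan":{"type":"array","items":{"type":"number"},"minItems":5,"maxItems":100},"clamp_n":{"type":"number"},"only":{"type":"string"},"quiet":{"type":"boolean"},"lines":{"type":"string"}},"required":["plan"],"additionalProperties":false}. plan is one flat list of numbers that holds 1 to 20 rows one after another, with no inner brackets; each row has 5 numbers: dx, dy, dz in shares of the most that a row can go, 1 being 50 mm, then a turn about the tool's z in units of 0.05 rad, then the opening from 0.0 (shut) to 1.0 (fully open); each row shifts and turns the commanded pose from where the row before left it, along the tool's axes as they then stand; what a row does not reach is not made up. A row lasts 1/10 s, in which the tool goes at most 0.05 m and 0.15 rad, less where a joint would pass 70% of its speed; a pose out of reach is approached as far as the arm can. The fingers move at their own pace and stop on an object; clamp_n is the grip in N (left out, the last holds). Time passes only in rows, so rows that do not move let the fingers close. The tool returns the time, the measured TCP pose, the force, the opening and the grip force at its end. only (a regular expression) keeps the lines of the reply that match it, lines (a string "A,B") keeps lines A to B, and quiet returns only ok. Input that does not fit is refused with a message, and nothing moves.
- monitor.get_obs(): the state, without advancing time (a new reading comes with each control period).
- eyes.read_camera(name): name is "scene" or "top" or "wrist"; returns the picture (384x512x3 uint8, blue, green, red); there is no depth.
- eyes.camera_info(name): a dict with "vertical_fov" (degrees; the focal length in pixels is half the picture's height over the tangent of half this angle, whatever the lens; pixels are square), "cx", "cy" (the principal point, pixels), "k1" (the pictures are not rectified: a ray, as slopes to the right and down, at radius r is drawn at 1 + k1 r^2 times it, then the intrinsics apply), "view" (4x4, takes a point from world to camera coordinates); the wrist camera has in their place "hand_eye" (4x4, takes a point from camera to tool coordinates, whose origin is the TCP and whose axes are the flange's). Camera axes: x right, y up, looking along -z (the intrinsics and any distortion apply to the point x, -y, -z); pixel columns grow to the right and rows downward; lengths in m; the calibration is good to about 2 mm. A picture is of the moment at which its call begins: read the wrist's pose just before it. camera_info takes no time and is no camera call.
- bot.hand_in(): hands the job in; it is judged then, once.
The state is a dict: "t": time; "q": joint angles; "joint_vel": joint speeds; "joint_torque": joint torques, N m; "eef_pos": TCP position; "tool_rot": TCP orientation; "contact_force": force on the tool from outside, world axes, zero at the start; "torque": the same for the moment, N m; "gripper_width": opening from 0.0 (shut) to 1.0 (fully open); "grasp_force": force on a finger pad.
Only numpy, scipy, OpenCV 4.12 (cv2) and the standard library are available. Lean on these libraries where they do the work, as an engineer would, in place of code of your own. Each camera call takes 0.05 s, during which the arm holds its last target. There are 200 camera calls.

## Working session

There is one attempt and no reset: what is moved stays moved. The work goes in short steps, Python scripts to look and compute and a tool call to move; the robot and the scene stay as the last step left them, time stands still between calls to the robot, and variables do not carry over. Pictures are saved under pics/ and viewed, at most 10 in all, crops included, and the job is handed in when it is done.

```bash
ls; mkdir -p pics
```

Create h.py:
```python
import numpy as np, cv2
from station import monitor, eyes, bot
from scipy.spatial.transform import Rotation as R
def tool():
    o=monitor.get_obs(); q=o["tool_rot"]; T=np.eye(4)
    T[:3,:3]=R.from_quat([q[1],q[2],q[3],q[0]]).as_matrix(); T[:3,3]=o["eef_pos"]; return T
def cam(name):
    """K, dist, camera-to-world (OpenCV axes x right, y down, z ahead)"""
    i=eyes.camera_info(name); f=192/np.tan(np.radians(i["vertical_fov"])/2)
    K=np.array([[f,0,i["cx"]],[0,f,i["cy"]],[0,0,1.]]); d=np.array([i["k1"],0,0,0.])
    C=tool()@np.array(i["hand_eye"]) if name=="wrist" else np.linalg.inv(np.array(i["view"]))
    return K,d,C@np.diag([1,-1,-1,1.])
def ray(c,px):
    K,d,C=c; u=cv2.undistortPoints(np.array(px,float).reshape(-1,1,2),K,d)[:,0]
    return C[:3,3],np.c_[u,np.ones(len(u))]@C[:3,:3].T
def onz(c,px,z):
    o,v=ray(c,px); return o+v*((z-o[2])/v[:,2])[:,None]
def proj(c,P):
    K,d,C=c; V=np.linalg.inv(C); return cv2.projectPoints(np.array(P,float).reshape(-1,1,3),cv2.Rodrigues(V[:3,:3])[0],V[:3,3],K,d)[0][:,0]
def tri(c1,p1,c2,p2):
    o1,v1=ray(c1,p1);o2,v2=ray(c2,p2);v1=v1[0];v2=v2[0]
    s=np.linalg.lstsq(np.c_[v1,-v2],o2-o1,rcond=None)[0]; a=o1+s[0]*v1;b=o2+s[1]*v2
    return (a+b)/2,np.linalg.norm(a-b)
```

Run:
```python
from h import *
for n in("top","scene"):
    cv2.imwrite(f"pics/{n}0.png",eyes.read_camera(n)); print(n,cam(n)[2][:3].round(3).tolist(), eyes.camera_info(n)["k1"])
print(eyes.camera_info("wrist")); print(monitor.get_obs())
```

```text
pics
top [[-0.016, -0.998, 0.066, 0.455], [-1.0, 0.016, -0.002, 0.015], [0.001, -0.066, -0.998, 1.569]] -0.048668559174847116
scene [[0.738, 0.488, -0.467, 1.076], [0.675, -0.517, 0.527, -0.587], [0.016, -0.703, -0.711, 0.867]] -0.12268901768692511
{'vertical_fov': 67.78683760517525, 'cx': 253.0310532788731, 'cy': 186.08606532114695, 'k1': 0.002394117850646043, 'hand_eye': array([[-8.67138625e-04,  9.64712496e-01,  2.63304096e-01,
         6.63572336e-02],
       [ 9.99999605e-01,  7.85275161e-04,  4.16148181e-04,
        -3.74587762e-04],
       [ 1.94697184e-04,  2.63304353e-01, -9.64712796e-01,
        -1.42861342e-01],
       [ 0.00000000e+00,  0.00000000e+00,  0.00000000e+00,
         1.00000000e+00]])}
{'t': 0.1, 'q': array([-1.32414032,  0.47772939,  0.02233732,  1.5563709 , -0.01149542,
        1.10931397, -0.08311439]), 'joint_vel': array([ 0.00121163, -0.00173772, -0.00075173, -0.00305743, -0.00078952,
       -0.00020168,  0.0006319 ]), 'joint_torque': array([ 4.51961954e-03, -5.97768152e+01,  1.61371529e+00, -2.81957120e+01,
        1.28348460e-02,  5.11742604e-03,  1.97153338e-05]), 'eef_pos': array([0.23428787, 0.63244886, 0.2304071 ]), 'tool_rot': array([-8.71437149e-05,  1.76443247e-01,  9.84310451e-01, -8.42243058e-04]), 'contact_force': array([ 0.01563212, -0.38682041,  0.5160552 ]), 'torque': array([-0.00466765, -0.05549586,  0.00539414]), 'grasp_force': 0.0, 'gripper_width': 1.0029606428772546}
```

View pics/top0.png

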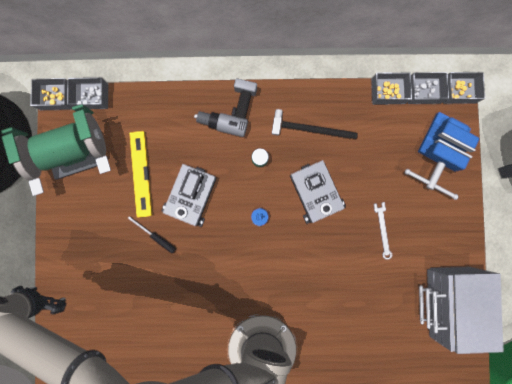

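View pics/scene0.png

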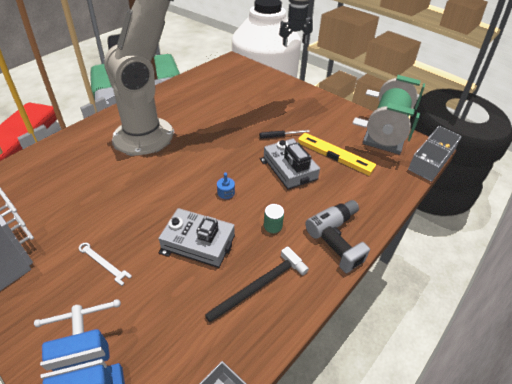

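The top view shows charger A on the left, with its pack at about (195,183) and its button at about (181,212). The small pack is in the right-hand charger at about (316,182). In the scene view, A is at about (292,160). I'll do a rough fix first, then use wrist views.

Run:
```python
from h import *
c=cam("top")
b=onz(c,[[181,212]],.074)[0]; p=onz(c,[[195,183]],.106)[0]; print(b,p)
d=p-b; yaw=np.arctan2(d[1],d[0]); print("yaw",yaw)
T=tool(); print(T.round(3))
# camera point over middle
print("cam in world",cam("wrist")[2].round(3))
# view point: button/pack midpoint, in tool axes
m=(b+p)/2; print("mid in tool xy",(T[:3,:3].T@(m-T[:3,3])).round(3))
print("tool x heading",np.arctan2(T[1,0],T[0,0]))
```

```text
[0.47752409 0.26436702 0.074     ] [0.57190638 0.21227772 0.106     ]
yaw -0.5042983952399347
[[-0.938  0.347 -0.     0.234]
 [ 0.347  0.938 -0.002  0.632]
 [-0.    -0.002 -1.     0.23 ]
 [ 0.     0.     0.     1.   ]]
cam in world [[ 0.348  0.904  0.246  0.172]
 [ 0.937 -0.335 -0.093  0.655]
 [-0.002  0.263 -0.965  0.373]
 [ 0.     0.     0.     1.   ]]
mid in tool xy [-0.409 -0.268  0.141]
tool x heading 2.786848976452078
```

Careful with the scale: shifts go in shares of 50 mm and turns go in units of 0.05 rad. That gives: -0.04 m is -0.8, -0.022 m is -0.44, 0.12 rad is 2.4.

>>> {"api": "shift_gripper", "payload": {"plan": [-0.8, -0.44, 0, 0, 1, -0.8, -0.44, 0, 0, 1, -0.8, -0.44, 0, 0, 1, -0.8, -0.44, 0, 0, 1, -0.8, -0.44, 0, 0, 1, -0.8, -0.44, 0, 0, 1, -0.8, -0.44, 0, 0, 1, -0.8, -0.44, 0, 0, 1, -0.8, -0.44, 0, 0, 1, 0, 0, 0, 2.4, 1, 0, 0, 0, 0, 1, 0, 0, 0, 0, 1]}}

```text
t: 1.3
eef_pos: [0.5023, 0.3232, 0.2309]
tool_rot: [-0.0, 0.233, 0.972, -0.0]
contact_force: [-0.2, 0.6, -0.3]
gripper_width: 0.999
grasp_force: 0.0
```

Add to h.py:
```python
def snap(n):
    c=cam("wrist"); im=eyes.read_camera("wrist"); cv2.imwrite(f"pics/{n}.png",im)
    np.savez(f"pics/{n}.npz",K=c[0],d=c[1],C=c[2]); return c,im
def load(n):
    z=np.load(f"pics/{n}.npz"); return (z["K"],z["d"],z["C"]),cv2.imread(f"pics/{n}.png")
```

```bash
python3 -c "
from h import *
snap('w1')"
```

>>> {"api": "shift_gripper", "payload": {"plan": [0, -0.8, 0, 0, 1, 0, -0.8, 0, 0, 1, -0.4, -0.4, 0, 0, 1, 0, 0, 0, 0, 1, 0, 0, 0, 0, 1]}}

```text
t: 1.85
eef_pos: [0.475, 0.2251, 0.2315]
tool_rot: [0.0, 0.234, 0.972, 0.0]
contact_force: [0.1, -0.1, -0.1]
gripper_width: 1.005
grasp_force: 0.0
```

```bash
python3 -c "
from h import *
snap('w2')
a=cv2.imread('pics/w1.png');b=cv2.imread('pics/w2.png')
cv2.imwrite('pics/w12.png',cv2.resize(np.hstack([a,b]),(800,300),interpolation=cv2.INTER_AREA))"
```

```text
(no output)
```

View pics/w12.png

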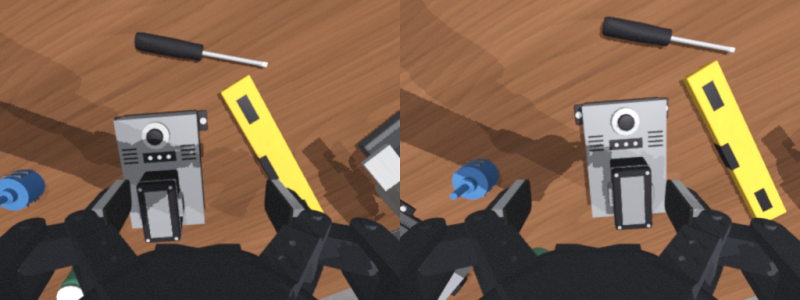

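The wrist pair shows charger A with its button towards the top: about (198,173) at full resolution in w1 and (288,156) in w2. The pack sits below it, with white dots at the corners of its top. I'll enlarge both crops to pick out the features.

Run:
```python
from h import *
o=[]
for n,x,y in(("w1",135,130),("w2",220,115)):
    im=load(n)[1][y:y+190,x:x+130]; o.append(cv2.resize(im,None,fx=3,fy=3,interpolation=cv2.INTER_CUBIC))
cv2.imwrite("pics/z12.png",np.hstack(o))
for n,x,y in(("w1",198,173),("w2",288,156)):
    g=cv2.cvtColor(load(n)[1],cv2.COLOR_BGR2GRAY)[y-30:y+30,x-30:x+30]
    for nm,m in(("dark",g<70),("bright",g>215)):
        cs,_=cv2.findContours(m.astype(np.uint8),cv2.RETR_EXTERNAL,cv2.CHAIN_APPROX_NONE)
        for k in cs:
            if cv2.contourArea(k)>80:
                (a,b),r=cv2.minEnclosingCircle(k); print(n,nm,round(a+x-30,1),round(b+y-30,1),round(r,1),cv2.contourArea(k))
```

```text
w1 dark 204.0 199.0 21.2 203.0
w1 dark 197.5 175.1 10.3 298.5
w1 bright 198.9 172.5 16.8 222.5
w2 bright 289.4 155.5 18.0 926.0
```

View pics/z12.png

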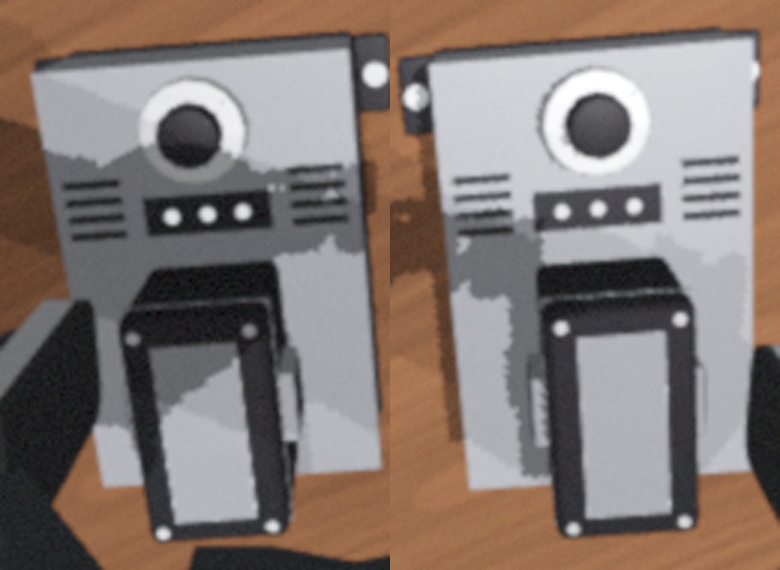

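The crops show four white corner screws on the pack top and the black button. In crop pixels, the screws are at (133,339), (249,330), (164,533), (272,526) in w1 and (561,327), (681,319), (573,529), (685,521) in w2. The button is at (188,136) and (598,125). Next I'll triangulate them.

Run:
```python
from h import *
A,B=load("w1")[0],load("w2")[0]
f=lambda l,x,y:np.array(l)/3.+[x,y]
p1=f([(133,339),(249,330),(164,533),(272,526),(188,136),(33,73),(350,48)],135,130)
p2=f([(171,327),(291,319),(183,529),(295,521),(208,125),(40,65),(363,38)],220,115)
P=[]
for a,b in zip(p1,p2):
    X,e=tri(A,[a],B,[b]); P.append(X); print(X.round(4),round(e,4))
P=np.array(P); s=P[:4].mean(0); print("top centre",s, "dims",np.linalg.norm(P[0]-P[1]),np.linalg.norm(P[0]-P[2]))
d=(P[2]+P[3]-P[0]-P[1])[:2]; print("yaw screws",np.arctan2(d[1],d[0]))
w=(P[5]-P[6])[:2]; print("yaw edge",np.arctan2(-w[0],w[1]) if w[1]>0 else np.arctan2(w[0],-w[1]))
d=(s-P[4])[:2]; print("yaw button-pack",np.arctan2(d[1],d[0]),np.linalg.norm(d))
T=tool(); print("now",T[:3,3],"tool -x heading",np.arctan2(-T[1,0],-T[0,0]))
for n,X in(("button",P[4]),("pack",s)): print(n,(T[:3,:3].T@(X-T[:3,3])).round(4))
```

```text
[0.5274 0.225  0.1062] 0.0003
[0.5425 0.2621 0.1071] 0.0003
[0.6001 0.1946 0.1055] 0.0001
[0.6144 0.2321 0.1071] 0.0
[0.4786 0.2668 0.0691] 0.0001
[0.433  0.2213 0.0505] 0.0004
[0.4792 0.3327 0.0497] 0.0002
top centre [0.57108479 0.22845953 0.10646323] dims 0.04008131645101659 0.07878133955406637
yaw screws -0.3961171535859897
yaw edge -0.3925481748627233
yaw button-pack -0.39261653272088437 0.10011568726869498
now [0.47488357 0.22580725 0.23142877] tool -x heading -0.47157876946090793
button [0.0153 0.038  0.1624]
pack [-0.0845  0.046   0.125 ]
```

In the tool's units: 0.038 m is 0.76, 0.03 m is 0.6, -0.078 rad is -1.56.

>>> {"api": "shift_gripper", "payload": {"plan": [0.3, 0.76, 0, 0, 0, 0, 0, 0, -1.56, 0, 0, 0, 0.6, 0, 0, 0, 0, 0.6, 0, 0, 0, 0, 0.6, 0, 0, 0, 0, 0.6, 0, 0, 0, 0, 0.4, 0, 0, 0, 0, 0, 0, 0, 0, 0, 0, 0, 0]}}

```text
t: 2.8
eef_pos: [0.4791, 0.2662, 0.0914]
tool_rot: [-0.0, 0.196, 0.981, 0.0]
contact_force: [-0.1, -0.5, 0.3]
gripper_width: 0.002
grasp_force: 0.0
```

```bash
python3 -c "
from h import *
T=tool();y=-0.394
b=np.array([.4786,.2668,.074]);print((T[:3,:3].T@(b-T[:3,3])).round(4),np.arctan2(-T[1,0],-T[0,0]))"
```

```text
[0.0007 0.0004 0.0174] -0.3945801457565053
```

In the tool's units: 0.012 m is 0.24, 0.004 m is 0.08.

>>> {"api": "shift_gripper", "payload": {"plan": [0, 0, 0.24, 0, 0, 0, 0, 0.08, 0, 0, 0, 0, 0.06, 0, 0, 0, 0, 0.04, 0, 0, 0, 0, 0, 0, 0]}}

```text
t: 3.3
eef_pos: [0.4794, 0.2651, 0.0705]
tool_rot: [-0.0, 0.197, 0.98, 0.0]
contact_force: [-2.0, 0.9, 3.8]
gripper_width: -0.001
grasp_force: 1.7
```

>>> {"api": "shift_gripper", "payload": {"plan": [0, 0, 0.04, 0, 0, 0, 0, 0, 0, 0]}}

```text
t: 3.5
eef_pos: [0.4794, 0.2652, 0.0685]
tool_rot: [0.0, 0.197, 0.98, 0.0]
contact_force: [-1.7, 1.3, 5.1]
gripper_width: -0.002
grasp_force: 2.3
```

>>> {"api": "shift_gripper", "payload": {"plan": [0, 0, 0.04, 0, 0, 0, 0, 0, 0, 0]}}

```text
t: 3.7
eef_pos: [0.4795, 0.2651, 0.0679]
tool_rot: [-0.0, 0.197, 0.98, 0.0]
contact_force: [-6.4, -1.0, 18.6]
gripper_width: 0.002
grasp_force: 9.2
```

>>> {"api": "shift_gripper", "payload": {"plan": [0, 0, 0.03, 0, 0, 0, 0, 0, 0, 0, 0, 0, 0, 0, 0]}}

```text
t: 4.0
eef_pos: [0.4796, 0.2652, 0.0676]
tool_rot: [-0.0, 0.197, 0.98, 0.001]
contact_force: [-9.8, -3.4, 31.7]
gripper_width: 0.0
grasp_force: 15.8
```

In the tool's units: -0.04 m is -0.8, -0.03 m is -0.6.

>>> {"api": "shift_gripper", "payload": {"plan": [0, 0, -0.2, 0, 0, 0, 0, -0.6, 0, 0.2, 0, 0, -0.8, 0, 1, 0, 0, -0.8, 0, 1, -0.4, 0, -0.4, 0, 1, -0.6, 0, 0, 0, 1, -0.6, 0, 0, 0, 1, -0.4, 0, 0, 0, 1, 0, 0, 0, 0, 1, 0, 0, 0, 0, 1]}}

```text
t: 5.0
eef_pos: [0.5713, 0.2258, 0.2042]
tool_rot: [-0.0, 0.198, 0.98, -0.0]
contact_force: [-1.0, 0.6, -0.3]
gripper_width: 1.003
grasp_force: 0.0
```

```bash
python3 -c "
from h import *
T=tool()
b=np.array([.5711,.2285,.056]);print((T[:3,:3].T@(b-T[:3,3])).round(4),np.arctan2(-T[1,0],-T[0,0]))
snap('w3')"
```

```text
[0.0011 0.0026 0.1482] -0.39770000340624556
```

View pics/w3.png

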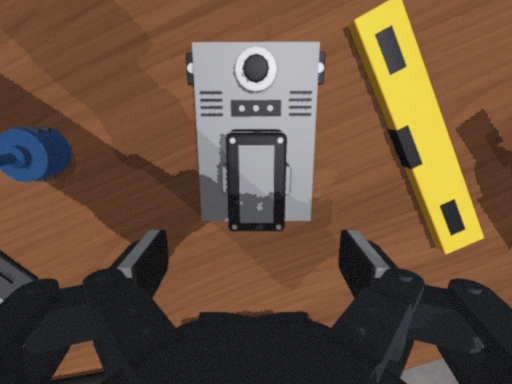

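w3 shows the button is up at (256,68), the pack is square to the fingers at about (256,184), and both catches at x≈224 and 289 are inside the finger gap. I'll lower the gripper over it.

>>> {"api": "shift_gripper", "payload": {"plan": [0.02, 0.052, 0.4, 0, 1, 0, 0, 0.6, 0, 1, 0, 0, 0.6, 0, 1, 0, 0, 0.6, 0, 1, 0, 0, 0.4, 0, 1, 0, 0, 0.32, 0, 1, 0, 0, 0, 0, 1, 0, 0, 0, 0, 1]}}

```text
t: 5.85
eef_pos: [0.5717, 0.2294, 0.0593]
tool_rot: [0.0, 0.197, 0.98, 0.0]
contact_force: [-0.6, -0.1, 0.4]
gripper_width: 1.0
grasp_force: 0.0
```

```bash
python3 -c "
from h import *
T=tool()
b=np.array([.5711,.2285,.056]);print((T[:3,:3].T@(b-T[:3,3])).round(4),np.arctan2(-T[1,0],-T[0,0]))"
```

```text
[ 0.0002 -0.0011  0.0033] -0.39622674299533456
```

>>> {"api": "shift_gripper", "payload": {"plan": [0, -0.02, 0.04, 0, 0.9, 0, 0, 0, 0, 0.75, 0, 0, 0, 0, 0.5, 0, 0, 0, 0, 0.3, 0, 0, 0, 0, 0.3, 0, 0, 0, 0, 0.3, 0, 0, 0, 0, 0.3, 0, 0, 0, 0, 0.3], "clamp_n": 45}}

```text
t: 6.65
eef_pos: [0.5724, 0.2282, 0.0587]
tool_rot: [0.001, 0.197, 0.98, 0.001]
contact_force: [-1.2, -0.6, 10.0]
gripper_width: 0.604
grasp_force: 48.3
```

In the tool's units: -0.008 m is -0.16, -0.005 m is -0.1.

>>> {"api": "shift_gripper", "payload": {"plan": [0, 0, -0.06, 0, 0.3, 0, 0, -0.1, 0, 0.3, 0, 0, -0.16, 0, 0.3, 0, 0, 0, 0, 0.3]}}

```text
t: 7.05
eef_pos: [0.5718, 0.2282, 0.0738]
tool_rot: [0.001, 0.197, 0.98, 0.0]
contact_force: [1.0, 1.2, -4.8]
gripper_width: 0.607
grasp_force: 49.0
```

In the tool's units: -0.02 m is -0.4, -0.015 m is -0.3.

>>> {"api": "shift_gripper", "payload": {"plan": [0, 0, -0.2, 0, 0.3, 0, 0, -0.3, 0, 0.3, 0, 0, -0.4, 0, 0.3, 0, 0, -0.4, 0, 0.3, 0, 0, -0.3, 0, 0.3, 0, 0, -0.2, 0, 0.3, 0, 0, -0.1, 0, 0.3, 0, 0, 0, 0, 0.3, 0, 0, 0, 0, 0.3, 0, 0, 0, 0, 0.3, 0, 0, 0, 0, 0.3, 0, 0, 0, 0, 0.3]}}

```text
t: 8.25
eef_pos: [0.5711, 0.2279, 0.1673]
tool_rot: [-0.0, 0.197, 0.98, -0.0]
contact_force: [0.2, 1.0, -4.1]
gripper_width: 0.604
grasp_force: 49.0
```

```bash
python3 -c "
from h import *
c,a=snap('w4');b=eyes.read_camera('scene')
b=cv2.resize(b[110:230,210:370],(512,384))
cv2.imwrite('pics/f.png',cv2.resize(np.hstack([a,b]),(800,300)))"
```

```text
(no output)
```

View pics/f.png

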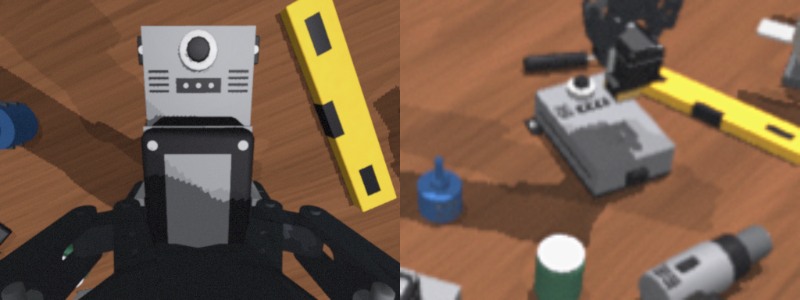

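The left half shows the pack held square in the fingers. Its front screws, 116 px apart at full resolution, put its top at z≈0.215, which means a lift of 0.109 m with no slip. The scene half shows the pack clear of the charger and the button up, with the neighbouring things undisturbed.

```bash
python3 -c "
from h import *
print(bot.hand_in())"
```

```text
the job is handed in; nothing more can be done
None
```

I pressed the big pack's stop button fully down and let it come up, then drew the pack out by its squeezed catches. I handed the job in with it held upright above its charger, its stem end about 70 mm above the deck; no verdict was printed.

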